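# Make up two sampling kits

### The job

Make up two sampling kits from the loose stock on the bench. The three-bay tray gets the wide pot in its widest bay, the slide box in its middle bay and the slim tube in its narrowest bay; the two-bay tray gets the bottle in its wider bay and the small pot in its narrower bay. Everything must end standing upright, flat on the floor of its own bay and let go of; leave the tip box and the tube rack where they are.

Things in the scene. Friction and masses are not known exactly. Their poses are not given: they have to be found in the camera images.
- tray_three: plastic tray with white walls and a grey floor, fixed to the bench, 16 mm high, floor 4 mm thick; origin at the centre of its underside, z up; 110 mm in x, 224 mm in y. Three bays in a row along y. Outer walls 5 mm, dividers 10 mm. Bay centres at x = 0: the narrowest bay (50 mm wide) at y = -82 mm, the middle one (60 mm wide) at y = -17 mm, the widest (84 mm wide) at y = +65 mm; bays 100 mm long in x.
- tray_two: plastic tray with white walls and a grey floor, fixed to the bench, 16 mm high, floor 4 mm thick; origin at the centre of its underside, z up; 110 mm in x, 152 mm in y. Two bays in a row along y. Outer walls 5 mm, dividers 10 mm. Bay centres at x = 0: the narrower bay (56 mm wide) at y = -43 mm, the wider (76 mm wide) at y = +33 mm; bays 100 mm long in x.
- wide_pot: the wide sample pot: squat white plastic cylinder with a flush white screw lid (thin grey seam), 60 mm in diameter, 50 mm high, about 90 g; loose, upright; origin at the centre of its underside, z up.
- small_pot: the small sample pot: same look as the wide one but only 36 mm in diameter, 50 mm high, about 45 g; loose, upright; origin at the centre of its underside, z up.
- tube: the slim tube: flat-bottomed white tube 29 mm in diameter up to 72 mm, then a black screw cap 33 mm in diameter; 92 mm high in all, about 50 g; loose, upright; origin at the centre of its underside, z up.
- bottle: the bottle: white round bottle 46 mm in diameter up to 56 mm, sloping shoulder, then a black cap 27 mm in diameter; 85 mm high in all, about 110 g; loose, upright; origin at the centre of its underside, z up.
- slide_box: the slide box: oblong white plastic box with a white lid (shut for good, thin grey seam) and a small black clasp, 80 mm long (x), 36 mm wide (y), 50 mm high (z), about 90 g; loose, lid up; origin at the centre of its underside.
- tip_box: bystander, to be left alone: box of pipette tips with a green top, 88 x 123 mm, 76 mm high, 400 g, loose; origin at the centre of its underside, 123 mm side along its y.
- tube_rack: bystander, to be left alone: black rack with small capped tubes, 70 x 200 mm, 60 mm high, 500 g, loose; origin at the centre of its underside, 200 mm side along its y.
Not all that is in view belongs to the job. Leave any purple look-alike of the wide_pot alone.

How it is judged:
At the end, for the whole second after the job is handed in: Each of the five things stands inside its own bay (its centre at most 2 mm beyond where it would touch a wall of the bay), its underside within 4 mm of the bay floor, upright within 0.1 rad (the slide box lid up), at rest and not touched by the fingers (x of wide_pot in the frame of tray_three between -0.022 and 0.022 m and y of wide_pot in the frame of tray_three between 0.051 and 0.079 m and z of wide_pot in the frame of tray_three between 0 and 0.008 m and angle between each of wide_pot, slide_box, tube, small_pot, bottle's own z axis and vertical below 0.1 rad and linear speed of each of wide_pot, slide_box, tube, small_pot, bottle below 0.02 m/s and angular speed of each of wide_pot, slide_box, tube, small_pot, bottle below 0.2 rad/s and contact force between each of wide_pot, slide_box, tube, small_pot, bottle and the fingers below 0.1 N and x of slide_box in the frame of tray_three between -0.012 and 0.012 m and y of slide_box in the frame of tray_three between -0.031 and -0.003 m and z of slide_box in the frame of tray_three between 0 and 0.008 m and x of tube in the frame of tray_three between -0.0375 and 0.0375 m and y of tube in the frame of tray_three between -0.0945 and -0.0695 m and z of tube in the frame of tray_three between 0 and 0.008 m and x of small_pot in the frame of tray_two between -0.034 and 0.034 m and y of small_pot in the frame of tray_two between -0.055 and -0.031 m and z of small_pot in the frame of tray_two between 0 and 0.008 m and x of bottle in the frame of tray_two between -0.029 and 0.029 m and y of bottle in the frame of tray_two between 0.016 and 0.05 m and z of bottle in the frame of tray_two between 0 and 0.008 m).
It fails at once if the tip box is pushed more than 30 mm from where it stood (distance of tip_box from where it was at the start of the episode above 0.03 m).
It fails at once if the tube rack is pushed more than 30 mm from where it stood (distance of tube_rack from where it was at the start of the episode above 0.03 m).
It also fails if it takes over 128 s, if anything falls off the work surface, if the arm or the gripper's body presses on something with over 40 N, if the wrist force passes 120 N, or if a joint passes its speed limit or range.

### The arm

A 6-joint arm with a two-finger parallel gripper is mounted at the origin on the work surface. World frame = base frame: x ahead of the robot, y to its left, z up, the work surface at z = 0. Lengths are in m, angles in rad, forces in N, time in s.
With the tool pointing down it reaches from about 0.25 to 0.775 m from the base axis. Payload 4 kg.
Tool frame: the origin (TCP) lies at the very end of the fingers, on their centre line; the grasp point (between the pads) lies 19 mm behind it; z points along the fingers, y is the direction in which the jaws open and shut (so a half turn about z gives the same grasp; the last joint's range is limited). The gripper opens to 94 mm and grips with 3 to 60 N. Pads are 16 mm wide; open, the fingers measure 119 mm over their backs; the gripper's body (75 mm by 177 mm) begins 78 mm behind the grasp point.
Start: joints at [1.149, 0.087, 1.371, -0, 1.684, -0.103], TCP at [0.172, 0.522, 0.175] pointing down, gripper open.
Joint ranges: [-3.1, 3.1], [-0.76, 2.03], [0.27, 2.55], [-1.08, 4.22], [0.17, 2.65], [-2.57, 2.57]. Speed limits (rad/s): [2.79, 2.79, 3.14, 3.14, 3.14, 3.14].

### API

Orientations are given as [roll, pitch, yaw] about the fixed x, y, z axes, in that order (R = Rz(yaw) Ry(pitch) Rx(roll)).
In Python, from bench import robot, snapshot, calibration gives the robot as it stands. The module is installed in compiled form; this text tells all that it offers.
- The arm moves only by the tool servo_tool, never from a script. Its argument "series" is text: rows parted by semicolons, each of 5 numbers parted by spaces: the closure, from -1 (fully open) to 1 (shut), then the shift along the tool's x, y, z in cm, then the turn about the tool's z in rad. A call has 1 to 20 rows; each row is the pose to reach, as a shift and turn from the pose commanded when the call began, along the tool's axes at that moment; what a row does not reach only later rows make up. A row lasts 1/12 s, in which the tool goes at most 41.7 mm and 7.16 degrees, less where a joint would pass 70% of its speed; a pose out of reach is approached as far as the arm can. A call with a gripper value outside its range is refused whole. The fingers move at their own pace and stop on an object; the grip force is fixed at half the most. Time passes only in rows, so rows that repeat a pose let the fingers close. It gives the time, the measured TCP pose, the force and the opening at its end, in the units of the state.
- robot.get_obs(): the state, without advancing time (a new reading comes with each control period).
- snapshot(name): name is "side" or "top" or "wrist"; returns (picture, depth): 384x512x3 uint8, red, green, blue; 384x512 float32, m along the optical axis (not along the pixel's ray), 0 where there is no reading.
- calibration(name): a dict with "fx", "fy", "cx", "cy" (pixels), "k1" (the pictures are not rectified: a ray, as slopes to the right and down, at radius r is drawn at 1 + k1 r^2 times it, then the intrinsics apply), "rvec" (rotation vector, rad) and "tvec" (3), from world to camera coordinates, as OpenCV has them; the wrist camera has in their place "tool_from_camera" (4x4, takes a point from camera to tool coordinates, whose origin is the TCP and whose axes are the flange's). Camera axes: x right, y down, z forward; pixel columns grow to the right and rows downward; lengths in m; the calibration is good to about 2 mm. A picture is of the moment at which its call begins: read the wrist's pose just before it. calibration takes no time and is no camera call.
- robot.close_job(): hands the job in, once; it reports no verdict.
The state is a dict: "time": time; "joint_positions": joint angles; "qvel": joint speeds; "joint_torque": joint torques, N m; "tool_pos": TCP position; "ee_rot": TCP orientation; "wrist_force": force on the tool from outside, world axes, zero at the start; "wrist_torque": the same for the moment, N m; "width": finger opening in m.
Only numpy, scipy, OpenCV 4.12 (cv2) and the standard library are available. Lean on these libraries where they do the work, as an engineer would, in place of code of your own. Each camera call takes 0.05 s, during which the arm holds its last target. There are 200 camera calls.

## Working session

There is one attempt and no reset: what is moved stays moved. The work goes in short steps, Python scripts to look and compute and a tool call to move; the robot and the scene stay as the last step left them, time stands still between calls to the robot, and variables do not carry over. Pictures are saved under pics/ and viewed, about 12 in all and at most 16, crops included, and the job is handed in when it is done.

Besides the shell and the picture viewer there is one more tool, called after ">>>" by a JSON object that holds its "op" and its "data". servo_tool: Moves the arm, as the interface text tells. Its arguments: {"type":"object","properties":{"series":{"type":"string"}},"required":["series"]}

```bash
mkdir -p pics; cat > h.py <<'E'
import numpy as np, cv2
from bench import robot, snapshot, calibration
from scipy.spatial.transform import Rotation as R
def cam(name):
    c=calibration(name)
    if name=='wrist':
        o=robot.get_obs(); T=np.eye(4); T[:3,:3]=R.from_euler('xyz',o['ee_rot']).as_matrix(); T[:3,3]=o['tool_pos']
        return c, T@np.array(c['tool_from_camera'])
    M=np.eye(4); M[:3,:3]=R.from_rotvec(np.ravel(c['rvec'])).as_matrix(); M[:3,3]=np.ravel(c['tvec'])
    return c, np.linalg.inv(M)
def cloud(name):
    c,T=cam(name); p,d=snapshot(name)
    v,u=np.mgrid[:384,:512]
    x=(u-c['cx'])/c['fx']; y=(v-c['cy'])/c['fy']; a,b=x,y
    for _ in range(8):
        r2=a*a+b*b; a,b=x/(1+c['k1']*r2),y/(1+c['k1']*r2)
    P=np.stack([a*d,b*d,d],-1)@T[:3,:3].T+T[:3,3]
    P[d<=0]=np.nan
    return p,d,P
def save(p,n): cv2.imwrite('pics/'+n+'.png',p[:,:,::-1])
E
python3 - <<'E'
from h import *
print(robot.get_obs())
for n in('top','side'):
    p,d,P=cloud(n); save(cv2.resize(p,(800,600)),n+'0'); np.savez(n+'0',p=p,d=d,P=P)
    print(n,cam(n)[1].round(3).tolist(),(d>0).mean())
E
```

```text
{'time': 0.0, 'joint_positions': array([ 1.14891881e+00,  8.79371358e-02,  1.37220121e+00, -2.71110675e-05,
        1.68359108e+00, -1.03068999e-01]), 'qvel': array([ 0.00129559, -0.00150029,  0.00041774,  0.00106201,  0.00113404,
       -0.00088905]), 'joint_torque': array([ 1.02830713e-04, -3.40183282e+01, -3.02424502e+01,  7.19020609e-02,
        3.27360677e-02, -1.60730865e-04]), 'tool_pos': array([0.1721422 , 0.52173953, 0.17384092]), 'ee_rot': array([-3.13946445e+00, -1.93042332e-04,  2.82278091e+00]), 'wrist_force': array([-0.05899625,  0.78285836,  0.07326491]), 'wrist_torque': array([-0.03651371,  0.00038804, -0.04702302]), 'width': 0.09414211239405675}
top [[-0.028, -0.999, 0.043, 0.445], [-1.0, 0.028, 0.003, -0.04], [-0.004, -0.043, -0.999, 1.47], [0.0, 0.0, 0.0, 1.0]] 0.9960378011067709
side [[0.969, -0.132, 0.21, 0.283], [-0.247, -0.556, 0.793, -0.99], [0.012, -0.821, -0.571, 0.727], [0.0, 0.0, 0.0, 1.0]] 0.9959564208984375
```

View pics/top0.png

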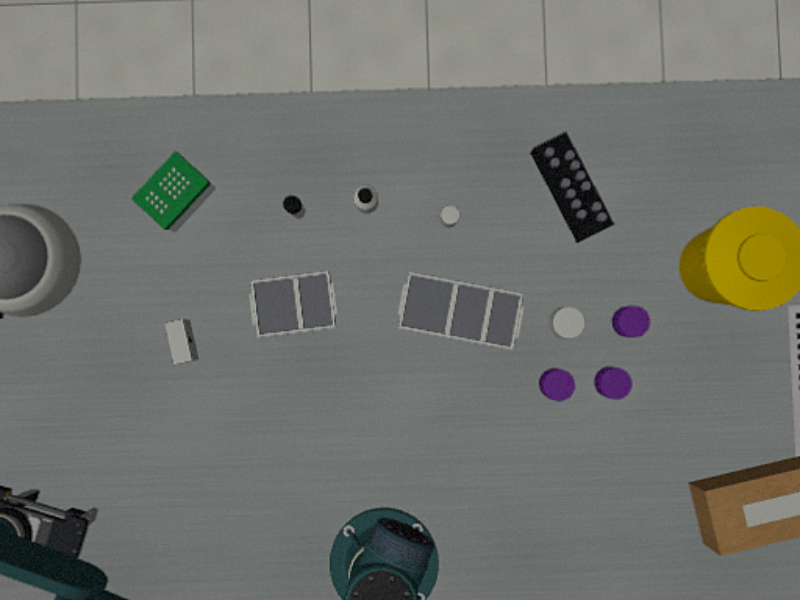

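View pics/side0.png

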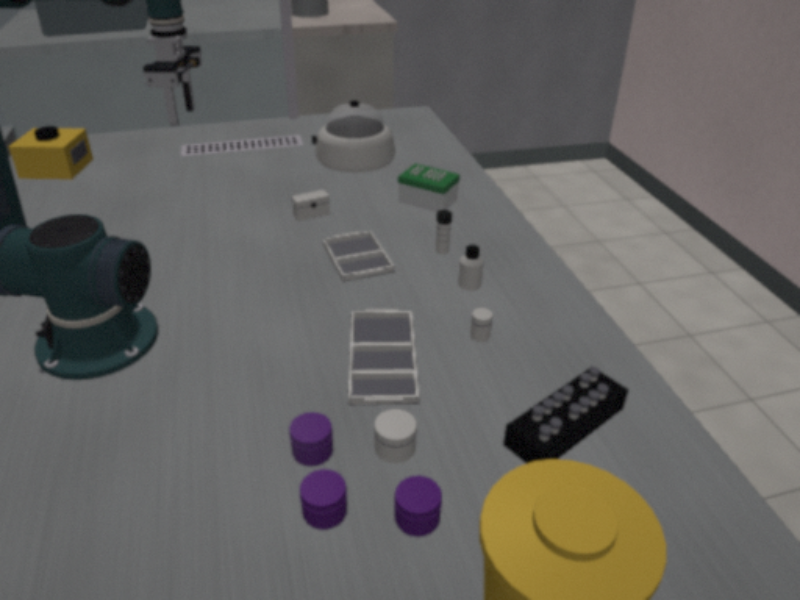

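The top view (800x600 pixels) shows:
- **Trays:** three-bay tray near (462,310), two-bay tray near (293,304).
- **Stock:** wide pot (568,322) with purple pots at (631,321), (557,384) and (613,383). Small pot (450,215), bottle (365,197), tube (292,205), slide box (181,342).
- **Bystanders:** tip box (172,190), rack (571,187).

The side view shows the same layout, with everything upright.

```bash
cat > m.py <<'E'
from h import *
D=np.load('top0.npz'); p,P=D['p'],D['P']
s=512/800
def box(n,u,v,r,zlo,zhi):
    w=P[int((v-r)*s):int((v+r)*s),int((u-r)*s):int((u+r)*s)].reshape(-1,3)
    q=w[(w[:,2]>zlo)&(w[:,2]<zhi)]
    c,sz,a=cv2.minAreaRect((q[:,:2]*1000).astype(np.float32))
    print(n,len(q),'mid',((q[:,:2].max(0)+q[:,:2].min(0))/2).round(4),'mean',q.mean(0).round(4),'rect',np.round(c,1),np.round(sz,1),round(a,1),'zmax',np.percentile(q[:,2],95).round(4))
for a in [('wide',568,322,25,.04,.06),('small',450,215,18,.04,.06),('tube',292,203,20,.08,.1),('bottlecap',365,195,20,.075,.1),('bottle',365,197,22,.03,.1),('slide',181,342,28,.04,.06),
 ('pur1',631,321,25,.04,.06),('pur2',557,384,25,.04,.06),('pur3',613,383,25,.04,.06),('tip',172,190,48,.06,.1),('rack',571,187,65,.045,.09),('t3',462,310,75,.01,.025),('t2',293,304,55,.01,.025)]: box(*a)
w=P[280:340,200:320,2]; print('bench z',np.nanmedian(w))
E
python3 m.py
```

```text
wide 333 mid [ 0.4504 -0.3567] mean [ 0.4511 -0.3567  0.0493] rect [ 451. -357.] [57.4 58.7] 75.2 zmax 0.054
small 119 mid [ 0.6606 -0.1407] mean [ 0.6601 -0.1411  0.0496] rect [ 660.6 -140.7] [35.9 32.9] 0.2 zmax 0.0549
tube 108 mid [0.6818 0.1512] mean [0.6819 0.1512 0.0923] rect [681.7 151.3] [30.2 31.3] 3.0 zmax 0.0979
bottlecap 70 mid [0.6964 0.0178] mean [0.696  0.0171 0.0852] rect [696.2  17.6] [24.1 23.9] 4.4 zmax 0.0902
bottle 205 mid [0.6955 0.0176] mean [0.693  0.0165 0.0671] rect [695.5  17.5] [43.6 44.2] 0.6 zmax 0.0888
slide 355 mid [0.4356 0.3767] mean [0.4354 0.3753 0.0504] rect [435.1 376.4] [79.8 38.6] 12.2 zmax 0.0556
pur1 335 mid [ 0.4497 -0.48  ] mean [ 0.4494 -0.4802  0.0494] rect [ 449.6 -481.3] [58.4 58.1] 15.8 zmax 0.0547
pur2 333 mid [ 0.3338 -0.3346] mean [ 0.3342 -0.3347  0.0494] rect [ 333.8 -334.6] [58.  58.4] 89.9 zmax 0.054
pur3 338 mid [ 0.3335 -0.4423] mean [ 0.3342 -0.4419  0.0493] rect [ 333.7 -442.2] [59.5 57.8] 45.1 zmax 0.0543
tip 1290 mid [0.7195 0.3816] mean [0.7184 0.3808 0.0712] rect [719.3 381.9] [ 91.4 123.7] 45.3 zmax 0.0772
rack 641 mid [ 0.708  -0.3779] mean [ 0.7109 -0.3773  0.053 ] rect [ 710. -378.] [198.   70.3] 24.9 zmax 0.0638
t3 721 mid [ 0.483  -0.1533] mean [ 0.4782 -0.1646  0.0158] rect [ 467.5 -152.7] [240.  177.2] 65.4 zmax 0.0211
t2 549 mid [0.4969 0.1738] mean [0.5017 0.1636 0.0157] rect [487.7 169.2] [178.3 184.9] 84.1 zmax 0.0211
bench z 0.000307889957286811
```

```bash
cat > t.py <<'E'
from h import *
import sys
D=np.load('top0.npz'); p,P=D['p'].astype(int),D['P']
c,T=cam('top')
def ray(uv,z):
    q=cv2.undistortPoints(np.float64(uv).reshape(-1,1,2),np.array([[c['fx'],0,c['cx']],[0,c['fy'],c['cy']],[0,0,1.]]),np.array([c['k1'],0,0,0,0]))[:,0]
    # note: small k1; model matches OpenCV
    d=np.c_[q,np.ones(len(q))]@T[:3,:3].T; o=T[:3,3]
    return (o+d*((z-o[2])/d[:,2])[:,None])
s=.64
for n,(a,b,e,f) in {'t3':(395,265,530,355),'t2':(243,265,343,342)}.items():
    r=np.zeros((384,512),bool); r[int(b*s):int(f*s),int(a*s):int(e*s)]=1
    for nm,m,z in (('white',r&(p.min(2)>145),.016),('floor',r&(p.max(2)<105),.004)):
        k,l,st,_=cv2.connectedComponentsWithStats(m.astype(np.uint8))
        for i in range(1,k):
            if st[i,4]<150: continue
            v,u=np.where(l==i); q=ray(np.c_[u,v],z)
            C,S,A=cv2.minAreaRect((q[:,:2]*1000).astype(np.float32)); print(n,nm,len(u),np.round(C,1),np.round(S,1),round(A,2))
print(p[310//1*64//100, 430*64//100], p[370*64//100,300*64//100], T[:3,3])
E
python3 t.py
```

```text
t3 floor 908 [493.2 -95.2] [84.6 99.9] 77.77
t3 floor 642 [ 475.6 -175.6] [59.4 99.9] 77.72
t3 floor 535 [ 461.3 -239.5] [ 49.5 100. ] 77.52
t2 floor 606 [505.9 123.3] [100.7  56.1] 5.54
t2 floor 827 [498.5 199.5] [100.7  76.9] 5.5
[88 90 93] [108 111 111] [ 0.4453418  -0.04019303  1.46962388]
```

```bash
cat > g.py <<'E'
# python3 g.py x y z yawdeg [x y z yawdeg ...] : shifts (cm, tool axes now) and turn from the present pose
from h import *
import sys
o=robot.get_obs(); M=R.from_euler('xyz',o['ee_rot']).as_matrix(); yaw=np.arctan2(M[1,0],M[0,0])
print('t',round(o['time'],2),'pos',o['tool_pos'].round(4),'yaw',np.degrees(yaw).round(1),'j',o['joint_positions'].round(2),'w',round(o['width'],4),'F',np.round(o['wrist_force'],1))
a=list(map(float,sys.argv[1:]))
for i in range(0,len(a),4):
    d=M.T@(np.array(a[i:i+3])-o['tool_pos'])*100
    t=-np.radians((a[i+3]-np.degrees(yaw)+180)%360-180)
    print('shift',d.round(2),'turn',t.round(3))
E
python3 g.py .4351 .3764 .12 192.2 .4351 .3764 .018 192.2
```

```text
t 0.1 pos [0.1721 0.5218 0.1739] yaw 161.7 j [ 1.15  0.09  1.37 -0.    1.68 -0.1 ] w 0.0941 F [-0.8  0.4 -0.7]
shift [-29.53  -5.55   5.4 ] turn -0.532
shift [-29.53  -5.53  15.6 ] turn -0.532
```

>>> {"op": "servo_tool", "data": {"series": "-1 -29.5 -5.55 5.4 -0.53;-1 -29.5 -5.55 5.4 -0.53;-1 -29.5 -5.55 5.4 -0.53;-1 -29.5 -5.55 5.4 -0.53;-1 -29.5 -5.55 5.4 -0.53;-1 -29.5 -5.55 5.4 -0.53;-1 -29.5 -5.55 5.4 -0.53;-1 -29.5 -5.55 5.4 -0.53;-1 -29.5 -5.55 5.4 -0.53;-1 -29.5 -5.55 5.4 -0.53;-1 -29.5 -5.55 5.4 -0.53;-1 -29.5 -5.55 5.4 -0.53"}}

```text
time: 1.1
tool_pos: [0.4341, 0.378, 0.1213]
ee_rot: [3.141, 0.0, -2.929]
wrist_force: [0.3, 0.0, 0.2]
width: 0.0939
```

```bash
cat > w.py <<'E'
# python3 w.py name x y radius zlo zhi : wrist view, points in the height band around a world point
from h import *
import sys
n=sys.argv[1]; x,y,r,lo,hi=map(float,sys.argv[2:7])
p,d,P=cloud('wrist'); save(p,n)
m=(P[...,2]>lo)&(P[...,2]<hi)&(np.hypot(P[...,0]-x,P[...,1]-y)<r)
q=P[m]
if len(q)>5:
    C,S,A=cv2.minAreaRect((q[:,:2]*1000).astype(np.float32)); print(len(q),np.round(C,1),np.round(S,1),round(A,1),'z',np.median(q[:,2]).round(4))
E
python3 g.py .4351 .3764 .12 192.2; python3 w.py w1 .435 .376 .07 .035 .065
```

```text
t 1.1 pos [0.4341 0.378  0.1213] yaw -167.8 j [ 0.62  0.16  1.4   0.    1.59 -1.17] w 0.0939 F [0.3 0.  0.2]
shift [-0.06 -0.18  0.13] turn -0.0
2711 [435.1 375.2] [79.6 36.5] 12.0 z 0.0504
```

View pics/w1.png

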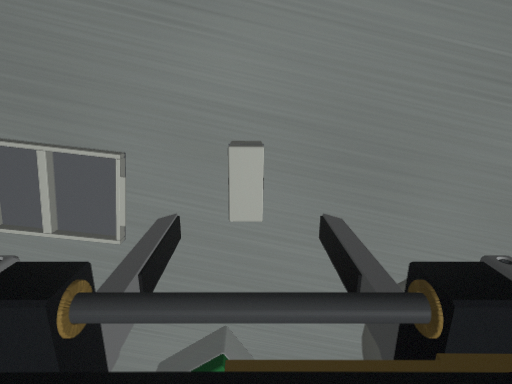

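The box shows at (246,185), square to the jaws. The wrist measurement agrees with the top camera to about 1 mm.

>>> {"op": "servo_tool", "data": {"series": "-1 -0.1 -0.25 5 0;-1 -0.1 -0.25 9 0;-1 -0.1 -0.25 10.3 0;-1 -0.1 -0.25 10.3 0;-1 -0.1 -0.25 10.3 0;1 -0.1 -0.25 10.3 0;1 -0.1 -0.25 10.3 0;1 -0.1 -0.25 10.3 0;1 -0.1 -0.25 10.3 0;1 -0.1 -0.25 10.3 0;1 -0.1 -0.25 10.3 0;1 -0.1 -0.25 10.3 0;1 -0.1 -0.25 8 0;1 -0.1 -0.25 4 0;1 -0.1 -0.25 0 0;1 -0.1 -0.25 0 0"}}

```text
time: 2.48
tool_pos: [0.4409, 0.3779, 0.131]
ee_rot: [3.135, 0.015, -2.93]
wrist_force: [1.5, 0.5, 1.4]
width: 0.0241
```

```bash
python3 g.py .4756 -.1756 .12 167.6 .4756 -.1756 .023 167.6
```

```text
t 2.48 pos [0.4409 0.3779 0.131 ] yaw -167.9 j [ 0.61  0.15  1.38  0.    1.59 -1.17] w 0.0241 F [1.5 0.5 1.4]
shift [  8.22 -54.85   0.62] turn 0.428
shift [  8.37 -54.92  10.31] turn 0.428
```

```bash
cat > top.py <<'E'
# python3 top.py  [name x y radius zlo zhi]... : top camera, rect of points in band around a world point
from h import *
import sys
p,d,P=cloud('top'); np.savez('topn',p=p,P=P); save(cv2.resize(p,(800,600)),'toplast')
a=sys.argv[1:]
for i in range(0,len(a),6):
    x,y,r,lo,hi=map(float,a[i+1:i+6])
    q=P[(P[...,2]>lo)&(P[...,2]<hi)&(np.hypot(P[...,0]-x,P[...,1]-y)<r)]
    if len(q)<6: print(a[i],'none'); continue
    C,S,A=cv2.minAreaRect((q[:,:2]*1000).astype(np.float32)); print(a[i],len(q),np.round(C,1),np.round(S,1),round(A,1),'z',np.median(q[:,2]).round(4))
E
python3 w.py w2 .435 .376 .09 .035 .065; python3 g.py
```

```text
2604 [435.6 374.7] [80.  36.8] 11.7 z 0.0503
t 2.53 pos [0.4397 0.377  0.1273] yaw -167.9 j [ 0.61  0.16  1.39  0.    1.58 -1.17] w 0.02 F [-0.1  0.1 -0.4]
```

View pics/w2.png

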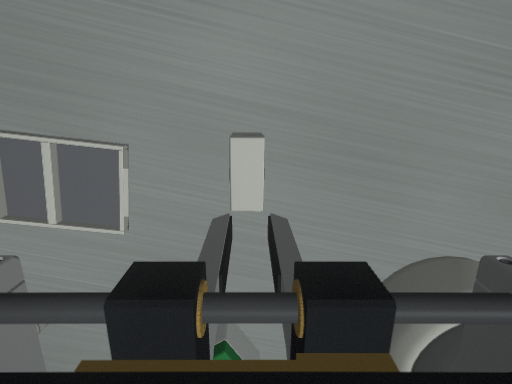

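The box stands at (247,172), unmoved; the lift came before the slow fingers had shut. I'll retry with more closing rows.

```bash
python3 g.py .4355 .3752 .018 192
```

```text
t 2.53 pos [0.4397 0.377  0.1273] yaw -167.9 j [ 0.61  0.16  1.39  0.    1.58 -1.17] w 0.02 F [-0.1  0.1 -0.4]
shift [ 0.57 -0.14 10.93] turn 0.002
```

>>> {"op": "servo_tool", "data": {"series": "-0.3 0 0 0 0;-0.3 0 0 0 0;-0.3 0 0 0 0;-0.3 0 0 0 0;-0.3 0 0 0 0;-0.3 0 0 0 0;-0.3 0 0 0 0"}}

```text
time: 3.12
tool_pos: [0.4364, 0.3748, 0.1204]
ee_rot: [-3.141, -0.001, -2.93]
wrist_force: [-0.6, 0.4, -0.6]
width: 0.0603
```

```bash
python3 g.py .4355 .3752 .018 192
```

```text
t 3.12 pos [0.4364 0.3748 0.1204] yaw -167.9 j [ 0.61  0.16  1.4   0.    1.58 -1.17] w 0.0603 F [-0.6  0.4 -0.6]
shift [ 0.07  0.07 10.24] turn 0.002
```

>>> {"op": "servo_tool", "data": {"series": "-0.3 0.05 0.05 4 0;-0.3 0.05 0.05 8 0;-0.3 0.05 0.05 10.2 0;-0.3 0.05 0.05 10.2 0;-0.3 0.05 0.05 10.2 0;1 0.05 0.05 10.2 0;1 0.05 0.05 10.2 0;1 0.05 0.05 10.2 0;1 0.05 0.05 10.2 0;1 0.05 0.05 10.2 0;1 0.05 0.05 10.2 0;1 0.05 0.05 10.2 0;1 0.05 0.05 10.2 0;1 0.05 0.05 6 0;1 0.05 0.05 2 0;1 0.05 0.05 0 0;1 0.05 0.05 0 0;1 0.05 0.05 0 0;1 0.05 0.05 0 0"}}

```text
time: 4.7
tool_pos: [0.4352, 0.3748, 0.1193]
ee_rot: [-3.141, -0.002, -2.93]
wrist_force: [0.0, -0.2, -0.7]
width: 0.0005
```

```bash
python3 g.py .4756 -.1756 .12 167.6 .4756 -.1756 .023 167.6
```

```text
t 4.7 pos [0.4352 0.3748 0.1193] yaw -167.9 j [ 0.61  0.16  1.4   0.    1.58 -1.17] w 0.0005 F [ 0.  -0.2 -0.7]
shift [  7.59 -54.66   0.  ] turn 0.428
shift [  7.57 -54.65   9.7 ] turn 0.428
```

```bash
python3 w.py w3 .435 .376 .09 .03 .065; python3 - <<'E'
from h import *
p,d=snapshot('side'); save(cv2.resize(p[:200,100:360],(780,600)),'s3')
E
```

```text
2559 [433.  374.2] [75.4 36.7] 11.8 z 0.0503
```

View pics/s3.png

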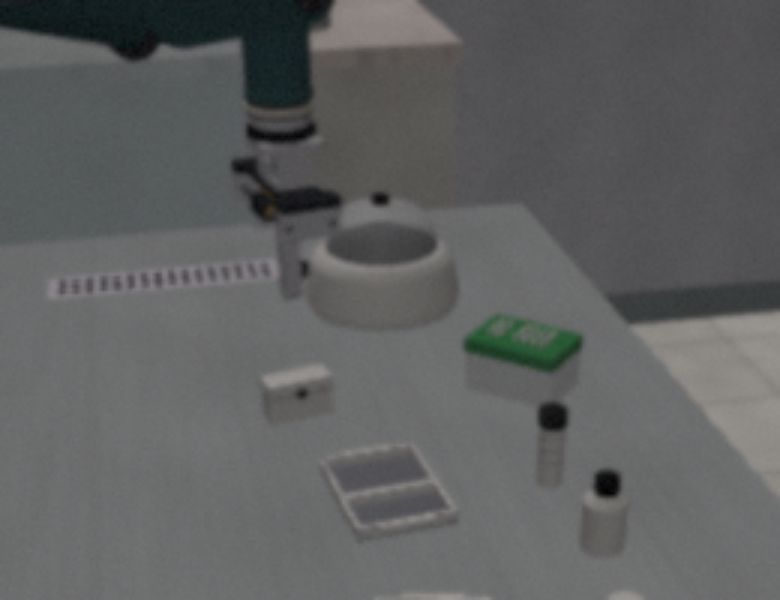

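```bash
python3 - <<'E'
from h import *
o=robot.get_obs(); t=o['tool_pos']
def proj(n,X):
    c,T=cam(n); q=np.linalg.inv(T)@np.r_[X,1]; a,b=q[:2]/q[2]; k=1+c['k1']*(a*a+b*b)
    return np.array([c['fx']*a*k+c['cx'],c['fy']*b*k+c['cy']]).round(1)
for n in('wrist','side'):
    print(n,'tcp',proj(n,t),'box top',proj(n,[.4355,.3752,.05]))
print('side crop tcp',(proj('side',t)-[100,0])*3, t, calibration('wrist')['tool_from_camera'], calibration('wrist')['k1'])
E
```

```text
wrist tcp [248.2 208.8] box top [249.2 186.5]
side tcp [197.  106.5] box top [198.3 124.1]
side crop tcp [291.  319.5] [0.43477088 0.37443797 0.1183035 ] [[-9.80273767e-04 -9.63245269e-01 -2.68621650e-01  7.67884761e-02]
 [ 9.99999520e-01 -9.45709575e-04 -2.58069378e-04  1.14928387e-03]
 [-5.45395939e-06 -2.68621774e-01  9.63245733e-01 -2.10058974e-01]
 [ 0.00000000e+00  0.00000000e+00  0.00000000e+00  1.00000000e+00]] 0.0058618271590395316
```

View pics/w3.png

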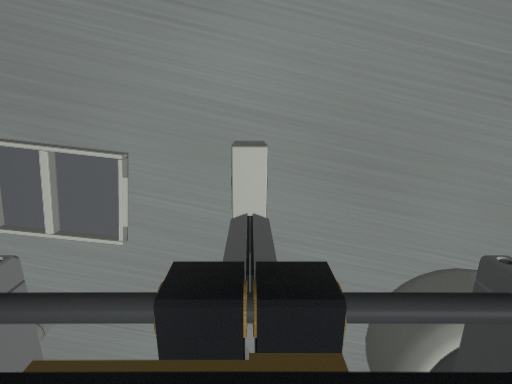

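```bash
python3 - <<'E'
from h import *
o=robot.get_obs(); M=R.from_euler('xyz',o['ee_rot']).as_matrix()
for n in ('wrist','side'):
    p,d,P=cloud(n); L=(P-o['tool_pos'])@M
    m=(np.abs(L[...,0])<.03)&(np.abs(L[...,1])<.03)&(L[...,2]>-.09)&(L[...,2]<.03); q=L[m]
    print(n,m.sum(),'tool x,y,z ranges',np.percentile(q,[1,50,99],axis=0).round(4).tolist(), q[np.argsort(q[:,2])[-5:]].round(3).tolist())
E
```

```text
wrist 1968 tool x,y,z ranges [[0.0061, -0.0111, -0.0895], [0.0079, 0.0008, -0.0692], [0.0086, 0.0132, -0.0334]] [[0.006, 0.001, -0.031], [0.006, 0.001, -0.031], [0.008, -0.003, -0.031], [0.006, 0.0, -0.031], [0.006, 0.002, -0.031]]
side 119 tool x,y,z ranges [[-0.008, -0.0183, -0.089], [0.0057, -0.0125, -0.0612], [0.0126, 0.0106, -0.0283]] [[0.004, -0.008, -0.032], [0.011, 0.005, -0.032], [0.0, -0.006, -0.03], [-0.008, -0.003, -0.028], [0.01, -0.002, -0.027]]
```

Both cameras put the real fingertips at tool z ≈ -31 mm, so they end 31 mm short of the reported TCP. x and y agree. That explains the misses: the fingers shut just above the box. From here I treat true tip z as reported z + 0.031.

>>> {"op": "servo_tool", "data": {"series": "-0.3 0 0 0 0;-0.3 0 0 0 0;-0.3 0 0 0 0;-0.3 0 0 0 0;-0.3 0 0 0 0;-0.3 0 0 0 0;-0.3 0 0 0 0;-0.3 0 0 0 0;-0.3 0 0 4 0;-0.3 0 0 4 0;-0.3 0 0 4 0;-0.3 0 0 4 0"}}

```text
time: 5.9
tool_pos: [0.4362, 0.3754, 0.0817]
ee_rot: [3.142, 0.0, -2.93]
wrist_force: [0.3, 0.7, 0.7]
width: 0.061
```

```bash
sed -i "s/^o=robot.get_obs(); M=/o=robot.get_obs(); o['tool_pos'][2]+=.031; M=/" g.py; python3 g.py .4355 .375 .018 192 .4355 .375 .16 192
```

```text
t 5.9 pos [0.4362 0.3754 0.1127] yaw -167.9 j [ 0.61  0.18  1.45  0.    1.51 -1.17] w 0.061 F [0.3 0.7 0.7]
shift [ 0.08 -0.03  9.47] turn 0.002
shift [ 0.08 -0.02 -4.73] turn 0.002
```

>>> {"op": "servo_tool", "data": {"series": "-0.3 0.05 0 4 0;-0.3 0.05 0 8 0;-0.3 0.05 0 9.4 0;-0.3 0.05 0 9.4 0;-0.3 0.05 0 9.4 0;1 0.05 0 9.4 0;1 0.05 0 9.4 0;1 0.05 0 9.4 0;1 0.05 0 9.4 0;1 0.05 0 9.4 0;1 0.05 0 9.4 0;1 0.05 0 9.4 0;1 0.05 0 6 0;1 0.05 0 2 0;1 0.05 0 -2 0;1 0.05 0 -4.7 0;1 0.05 0 -4.7 0;1 0.05 0 -4.7 0;1 0.05 0 -4.7 0"}}

```text
time: 7.48
tool_pos: [0.4346, 0.3746, 0.126]
ee_rot: [-3.141, -0.003, -2.93]
wrist_force: [-0.3, -0.9, -2.2]
width: 0.0356
```

```bash
python3 g.py .4756 -.1756 .13 167.6
```

```text
t 7.48 pos [0.4346 0.3746 0.157 ] yaw -167.9 j [ 0.61  0.16  1.39  0.    1.6  -1.17] w 0.0356 F [-0.3 -0.9 -2.2]
shift [  7.52 -54.65   2.78] turn 0.428
```

Gripped at 35.6 mm. Now I carry it to the middle bay.

>>> {"op": "servo_tool", "data": {"series": "1 1 -7 0 0.05;1 2 -14 0 0.1;1 3 -21 0 0.2;1 4 -28 0 0.3;1 5 -35 0 0.4;1 6 -42 0 0.428;1 7 -49 0 0.428;1 7.5 -54.65 1 0.428;1 7.5 -54.65 2.8 0.428;1 7.5 -54.65 2.8 0.428;1 7.5 -54.65 2.8 0.428;1 7.5 -54.65 2.8 0.428;1 7.5 -54.65 2.8 0.428;1 7.5 -54.65 2.8 0.428;1 7.5 -54.65 2.8 0.428;1 7.5 -54.65 2.8 0.428;1 7.5 -54.65 2.8 0.428;1 7.5 -54.65 2.8 0.428;1 7.5 -54.65 2.8 0.428"}}

```text
time: 9.07
tool_pos: [0.4769, -0.1733, 0.1]
ee_rot: [3.141, 0.0, 2.927]
wrist_force: [0.0, -0.2, -0.8]
width: 0.0357
```

```bash
python3 g.py .4756 -.1756 .0225 167.6; python3 - <<'E'
from h import *
p,d,P=cloud('wrist'); save(p,'w4')
o=robot.get_obs(); M=R.from_euler('xyz',o['ee_rot']).as_matrix(); L=(P-o['tool_pos'])@M
q=L[(L[...,2]>-.06)&(L[...,2]<.0)&(abs(L[...,0])<.06)&(abs(L[...,1])<.015)]
print(np.percentile(q,[1,50,99],axis=0).round(3).tolist())
E
```

```text
t 9.07 pos [ 0.4769 -0.1733  0.131 ] yaw 167.7 j [-0.46  0.02  1.59  0.    1.53 -1.82] w 0.0357 F [ 0.  -0.2 -0.8]
shift [ 0.08 -0.26 10.85] turn 0.002
[[-0.017, -0.015, -0.06], [0.042, 0.0, -0.042], [0.042, 0.015, -0.015]]
```

View pics/w4.png

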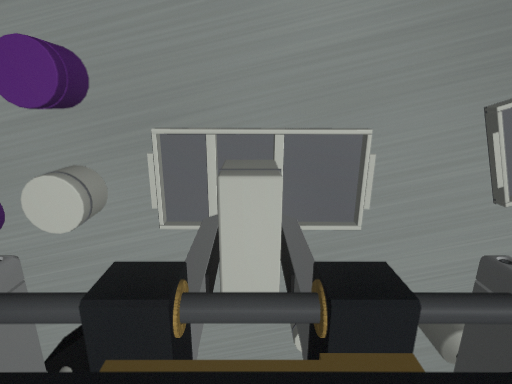

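The box is held straight at (250,220), over the middle bay (columns 215-280). Now I lower and release.

>>> {"op": "servo_tool", "data": {"series": "1 0.05 -0.25 4 0;1 0.05 -0.25 7 0;1 0.05 -0.25 9 0;1 0.05 -0.25 10 0;1 0.05 -0.25 10.8 0;1 0.05 -0.25 10.8 0;1 0.05 -0.25 10.8 0;1 0.05 -0.25 10.8 0;-0.15 0.05 -0.25 10.8 0;-0.15 0.05 -0.25 10.8 0;-0.15 0.05 -0.25 10.8 0;-0.15 0.05 -0.25 10.8 0;-0.15 0.05 -0.25 8 0;-0.15 0.05 -0.25 4 0;-0.3 0.05 -0.25 0 0;-0.6 0.05 -0.25 0 0;-1 0.05 -0.25 0 0;-1 0.05 -0.25 0 0;-1 0.05 -0.25 0 0"}}

```text
time: 10.7
tool_pos: [0.4746, -0.1767, 0.098]
ee_rot: [3.141, -0.003, 2.925]
wrist_force: [-0.8, 0.3, -0.2]
width: 0.084
```

```bash
python3 w.py w5 .4756 -.1756 .06 .035 .08; python3 g.py .451 -.357 .11 77.6  .451 -.357 .018 77.6
```

```text
3269 [ 474.6 -175.4] [36.1 79.5] 77.5 z 0.0543
t 10.75 pos [ 0.4744 -0.1766  0.1288] yaw 167.6 j [-0.47  0.02  1.59  0.    1.53 -1.82] w 0.0881 F [-0.  -0.3 -0.7]
shift [ -1.6  -18.13   1.85] turn 1.57
shift [ -1.64 -18.14  11.05] turn 1.57
```

The slide box is in its bay: top at z 54 mm, within 1 mm of centre. Next is the wide pot.

>>> {"op": "servo_tool", "data": {"series": "-1 -0.5 -4 0 0.12;-1 -1 -8 0 0.24;-1 -1 -12 0 0.36;-1 -1.6 -16 0 0.48;-1 -1.6 -18.1 1.8 1.57;-1 -1.6 -18.1 1.8 1.57;-1 -1.6 -18.1 1.8 1.57;-1 -1.6 -18.1 1.8 1.57;-1 -1.6 -18.1 1.8 1.57;-1 -1.6 -18.1 1.8 1.57;-1 -1.6 -18.1 1.8 1.57;-1 -1.6 -18.1 1.8 1.57;-1 -1.6 -18.1 1.8 1.57;-1 -1.6 -18.1 1.8 1.57;-1 -1.6 -18.1 1.8 1.57;-1 -1.6 -18.1 1.8 1.57;-1 -1.6 -18.1 1.8 1.57;-1 -1.6 -18.1 1.8 1.57"}}

```text
time: 12.25
tool_pos: [0.4524, -0.3573, 0.0817]
ee_rot: [-3.141, -0.0, 1.356]
wrist_force: [0.0, 0.5, -0.2]
width: 0.0939
```

```bash
python3 w.py w6 .451 -.357 .045 .04 .06;  python3 g.py .451 -.357 .018 77.6
```

```text
3391 [ 450.6 -359.4] [58.7 59.1] 19.9 z 0.0503
t 12.3 pos [ 0.4524 -0.3574  0.1128] yaw 77.7 j [-0.77  0.18  1.45  0.    1.51 -0.55] w 0.0937 F [ 0.2 -0.   0.5]
shift [ 0.01 -0.15  9.48] turn 0.001
```

>>> {"op": "servo_tool", "data": {"series": "-1 -0.1 -0.15 4 0;-1 -0.1 -0.15 8 0;-1 -0.1 -0.15 9.4 0;-1 -0.1 -0.15 9.4 0;-1 -0.1 -0.15 9.4 0;1 -0.1 -0.15 9.4 0;1 -0.1 -0.15 9.4 0;1 -0.1 -0.15 9.4 0;1 -0.1 -0.15 9.4 0;1 -0.1 -0.15 9.4 0;1 -0.1 -0.15 9.4 0;1 -0.1 -0.15 9.4 0;1 -0.1 -0.15 9.4 0;1 -0.1 -0.15 6 0;1 -0.1 -0.15 2 0;1 -0.1 -0.15 -2 0;1 -0.1 -0.15 -2.5 0;1 -0.1 -0.15 -2.5 0;1 -0.1 -0.15 -2.5 0"}}

```text
time: 13.88
tool_pos: [0.4505, -0.3578, 0.1062]
ee_rot: [-3.141, -0.0, 1.355]
wrist_force: [-0.8, -0.4, -1.3]
width: 0.0595
```

```bash
python3 g.py .4932 -.0952 .13 77.6
```

```text
t 13.88 pos [ 0.4505 -0.3578  0.1372] yaw 77.6 j [-0.77  0.17  1.42  0.    1.56 -0.55] w 0.0595 F [-0.8 -0.4 -1.3]
shift [26.57 -1.46  0.73] turn 0.0
```

>>> {"op": "servo_tool", "data": {"series": "1 4 -0.2 0 0;1 8 -0.4 0 0;1 12 -0.7 0 0;1 16 -0.9 0 0;1 20 -1.1 0 0;1 24 -1.3 0 0;1 26.6 -1.45 0 0;1 26.6 -1.45 0 0;1 26.6 -1.45 0 0;1 26.6 -1.45 0 0;1 26.6 -1.45 4 0;1 26.6 -1.45 7 0;1 26.6 -1.45 9 0;1 26.6 -1.45 10.5 0;1 26.6 -1.45 11.4 0;1 26.6 -1.45 11.4 0;1 26.6 -1.45 11.4 0;1 26.6 -1.45 11.4 0"}}

```text
time: 15.38
tool_pos: [0.4935, -0.0962, -0.0073]
ee_rot: [-3.141, 0.0, 1.353]
wrist_force: [-0.1, -0.1, -1.5]
width: 0.0596
```

```bash
python3 g.py .4932 -.0952 .0225 77.6
```

```text
t 15.38 pos [ 0.4935 -0.0962  0.0237] yaw 77.5 j [-0.31  0.09  1.74 -0.    1.31 -0.09] w 0.0596 F [-0.1 -0.1 -1.5]
shift [ 0.1  -0.05  0.12] turn -0.001
```

>>> {"op": "servo_tool", "data": {"series": "1 0.1 0 0.1 0;-0.65 0.1 0 0.1 0;-0.65 0.1 0 0.1 0;-0.65 0.1 0 0.1 0;-0.65 0.1 0 0.1 0;-0.65 0.1 0 -3 0;-0.65 0.1 0 -7 0;-0.65 0.1 0 -9 0;-0.65 0 4 -9 -0.1;-0.6 -0.2 8 -9 -0.2;-0.6 -0.4 12 -9 -0.314;-0.6 -0.6 16 -9 -0.314;-0.6 -0.8 17.3 -9 -0.314;-0.6 -0.8 17.3 -9 -0.314;-0.6 -0.8 17.3 -9 -0.314;-0.6 -0.8 17.3 -9 -0.314;-0.6 -0.8 17.3 -9 -0.314"}}

```text
time: 16.8
tool_pos: [0.6599, -0.1396, 0.0835]
ee_rot: [3.142, -0.0, 1.669]
wrist_force: [-0.8, 0.1, 0.7]
width: 0.0754
```

```bash
python3 w.py w7 .66 -.1407 .035 .04 .06;  python3 g.py .6605 -.1409 .018 95.5; python3 top.py wide .493 -.095 .045 .04 .07 slide .4756 -.1756 .06 .04 .07
```

```text
1230 [ 660.6 -143.1] [34.8 35.2] 44.8 z 0.0503
t 16.85 pos [ 0.66   -0.1396  0.1147] yaw 95.6 j [-0.29  0.39  1.18  0.    1.57 -0.39] w 0.0755 F [-0.6  1.2  0.4]
shift [-0.13  0.03  9.67] turn 0.002
wide none
slide 165 [ 474.  -177.1] [29.2 79.2] 77.6 z 0.054
```

>>> {"op": "servo_tool", "data": {"series": "-0.6 -0.25 0.05 4 0;-0.6 -0.25 0.05 8 0;-0.6 -0.25 0.05 9.6 0;-0.6 -0.25 0.05 9.6 0;-0.6 -0.25 0.05 9.6 0;1 -0.25 0.05 9.6 0;1 -0.25 0.05 9.6 0;1 -0.25 0.05 9.6 0;1 -0.25 0.05 9.6 0;1 -0.25 0.05 9.6 0;1 -0.25 0.05 9.6 0;1 -0.25 0.05 9.6 0;1 -0.25 0.05 9.6 0;1 -0.25 0.05 9.6 0;1 -0.25 0.05 6 0;1 -0.25 0.05 2 0;1 -0.25 0.05 -2 0;1 -0.25 0.05 -2.5 0;1 -0.25 0.05 -2.5 0;1 -0.25 0.05 -2.5 0"}}

```text
time: 18.57
tool_pos: [0.6616, -0.1424, 0.1076]
ee_rot: [3.141, -0.0, 1.669]
wrist_force: [-0.5, -0.4, -0.5]
width: 0.0356
```

```bash
python3 g.py .5059 .1233 .13 95.5; python3 - <<'E'
from h import *
p,d=snapshot('wrist'); save(p,'w8')
E
```

```text
t 18.57 pos [ 0.6616 -0.1424  0.1386] yaw 95.6 j [-0.3   0.39  1.14  0.    1.61 -0.39] w 0.0356 F [-0.5 -0.4 -0.5]
shift [ 27.97 -12.89   0.87] turn 0.002
```

View pics/w8.png

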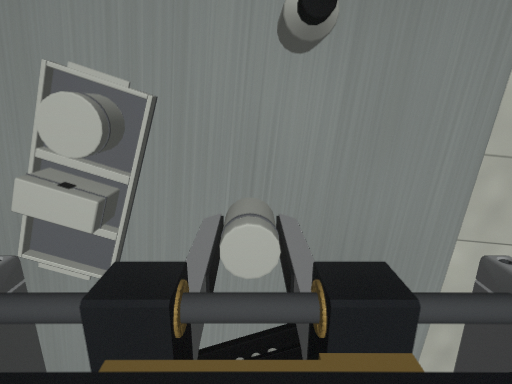

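The small pot is held at (250,240). The wide pot stands in its bay at (75,125) and the slide box in its own at (65,195).

>>> {"op": "servo_tool", "data": {"series": "1 3.5 -1.6 0 0;1 7 -3.2 0 0;1 10.5 -4.8 0 0;1 14 -6.4 0 0;1 17.5 -8 0 0;1 21 -9.7 0 0;1 24.5 -11.3 0 0;1 28 -12.9 0 0;1 28 -12.9 0 0;1 28 -12.9 0 0;1 28 -12.9 0 0;1 28 -12.9 4 0;1 28 -12.9 7 0;1 28 -12.9 9 0;1 28 -12.9 10.5 0;1 28 -12.9 11.5 0;1 28 -12.9 11.5 0;1 28 -12.9 11.5 0;1 28 -12.9 11.5 0"}}

```text
time: 20.2
tool_pos: [0.5065, 0.1226, -0.0071]
ee_rot: [3.141, 0.0, 1.667]
wrist_force: [0.3, 0.3, -0.4]
width: 0.0359
```

```bash
python3 g.py .5059 .1233 .0225 95.5 .696 .0175 .14 95.5
```

```text
t 20.2 pos [0.5065 0.1226 0.0239] yaw 95.5 j [ 0.13  0.13  1.69 -0.    1.32  0.03] w 0.0359 F [ 0.3  0.3 -0.4]
shift [ 0.07 -0.06  0.14] turn 0.0
shift [-12.29  17.85 -11.61] turn 0.0
```

>>> {"op": "servo_tool", "data": {"series": "1 0.05 -0.05 0.1 0;-0.2 0.05 -0.05 0.1 0;-0.2 0.05 -0.05 0.1 0;-0.2 0.05 -0.05 0.1 0;-0.2 0.05 -0.05 0.1 0;-0.2 0.05 -0.05 -3 0;-0.2 0.05 -0.05 -7 0;-0.2 0.05 -0.05 -11 0;-0.5 -2 3 -11.6 0;-0.5 -4 6 -11.6 0;-0.5 -6 9 -11.6 0;-0.5 -8 12 -11.6 0;-0.5 -10 15 -11.6 0;-0.5 -12.3 17.85 -11.6 0;-0.5 -12.3 17.85 -11.6 0;-0.5 -12.3 17.85 -11.6 0;-0.5 -12.3 17.85 -11.6 0;-0.5 -12.3 17.85 -11.6 0"}}

```text
time: 21.7
tool_pos: [0.6948, 0.0196, 0.1097]
ee_rot: [3.141, -0.0, 1.67]
wrist_force: [-0.6, 0.0, 0.4]
width: 0.0707
```

```bash
python3 w.py w9 .696 .0175 .035 .075 .095;  python3 g.py .696 .0175 .025 95.5
```

```text
758 [697.1  15.9] [25.9 26.1] 42.9 z 0.0852
t 21.75 pos [0.6948 0.0197 0.1411] yaw 95.7 j [-0.05  0.43  1.08  0.    1.63 -0.15] w 0.0707 F [-0.   0.1 -0.5]
shift [-0.24  0.08 11.61] turn 0.003
```

>>> {"op": "servo_tool", "data": {"series": "-0.5 -0.3 0.15 3 0;-0.5 -0.3 0.15 7 0;-0.5 -0.3 0.15 10 0;-0.5 -0.3 0.15 11.6 0;-0.5 -0.3 0.15 11.6 0;-0.5 -0.3 0.15 11.6 0;1 -0.3 0.15 11.6 0;1 -0.3 0.15 11.6 0;1 -0.3 0.15 11.6 0;1 -0.3 0.15 11.6 0;1 -0.3 0.15 11.6 0;1 -0.3 0.15 11.6 0;1 -0.3 0.15 11.6 0;1 -0.3 0.15 8 0;1 -0.3 0.15 4 0;1 -0.3 0.15 0 0;1 -0.3 0.15 -1 0;1 -0.3 0.15 -1 0;1 -0.3 0.15 -1 0;1 -0.3 0.15 -1 0"}}

```text
time: 23.42
tool_pos: [0.6957, 0.0158, 0.1154]
ee_rot: [-3.136, -0.001, 1.669]
wrist_force: [-0.3, -0.6, -1.7]
width: 0.0454
```

```bash
python3 g.py .4985 .1995 .15 95.5;python3 - <<'E'
from h import *
p,d=snapshot('wrist'); save(p,'w10')
E
```

```text
t 23.42 pos [0.6957 0.0158 0.1464] yaw 95.6 j [-0.06  0.44  1.06  0.    1.65 -0.16] w 0.0454 F [-0.3 -0.6 -1.7]
shift [ 20.21 -17.83  -0.25] turn 0.002
```

View pics/w10.png

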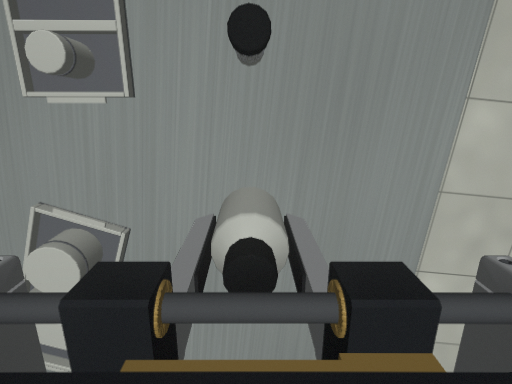

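The bottle is held upright at (250,240). The small pot stands in its bay at (55,52), and the tube is ahead at (249,30).

>>> {"op": "servo_tool", "data": {"series": "1 2.5 -2.2 0 0;1 5 -4.4 0 0;1 7.5 -6.6 0 0;1 10 -8.8 0 0;1 12.5 -11 0 0;1 15 -13.2 0 0;1 17.5 -15.4 0 0;1 20.2 -17.8 0 0;1 20.2 -17.8 0 0;1 20.2 -17.8 0 0;1 20.2 -17.8 0 0;1 20.2 -17.8 4 0;1 20.2 -17.8 7 0;1 20.2 -17.8 9 0;1 20.2 -17.8 10.5 0;1 20.2 -17.8 11.5 0;1 20.2 -17.8 11.5 0;1 20.2 -17.8 11.5 0;1 20.2 -17.8 11.5 0"}}

```text
time: 25.05
tool_pos: [0.5016, 0.1992, 0.005]
ee_rot: [3.14, -0.0, 1.668]
wrist_force: [0.2, -0.0, -1.1]
width: 0.0455
```

```bash
python3 g.py .4985 .1995 .0295 95.5 .682 .151 .15 95.5
```

```text
t 25.05 pos [0.5016 0.1992 0.036 ] yaw 95.6 j [0.27 0.16 1.64 0.   1.34 0.18] w 0.0455 F [ 0.2 -0.  -1.1]
shift [ 0.06 -0.31  0.65] turn 0.001
shift [ -6.55  17.5  -11.37] turn 0.001
```

>>> {"op": "servo_tool", "data": {"series": "1 0.05 -0.25 0.5 0;1 0.05 -0.25 0.6 0;1 0.05 -0.25 0.6 0;-0.4 0.05 -0.25 0.6 0;-0.4 0.05 -0.25 0.6 0;-0.4 0.05 -0.25 0.6 0;-0.4 0.05 -0.25 0.6 0;-0.4 0.05 -0.25 -3 0;-0.4 0.05 -0.25 -7 0;-0.4 0.05 -0.25 -11 0;-0.4 -1.5 4 -11.4 0;-0.4 -3 8 -11.4 0;-0.4 -4.5 12 -11.4 0;-0.4 -6.5 15 -11.4 0;-0.4 -6.5 17.5 -11.4 0;-0.4 -6.5 17.5 -11.4 0;-0.4 -6.5 17.5 -11.4 0;-0.4 -6.5 17.5 -11.4 0;-0.4 -6.5 17.5 -11.4 0"}}

```text
time: 26.63
tool_pos: [0.6799, 0.1525, 0.1186]
ee_rot: [3.142, -0.0, 1.67]
wrist_force: [0.0, 0.2, 0.1]
width: 0.0658
```

```bash
python3 w.py w11 .682 .151 .035 .08 .105;  python3 g.py .682 .151 .03 95.5
```

```text
1111 [683.  150.6] [31.7 32.2] 57.8 z 0.0922
t 26.68 pos [0.6799 0.1525 0.1499] yaw 95.7 j [0.14 0.43 1.06 0.   1.65 0.04] w 0.0656 F [-0.2  0.6 -0.2]
shift [-0.17  0.19 11.99] turn 0.003
```

>>> {"op": "servo_tool", "data": {"series": "-0.4 -0.2 0.22 3 0;-0.4 -0.2 0.22 7 0;-0.4 -0.2 0.22 10 0;-0.4 -0.2 0.22 12 0;-0.4 -0.2 0.22 12 0;-0.4 -0.2 0.22 12 0;1 -0.2 0.22 12 0;1 -0.2 0.22 12 0;1 -0.2 0.22 12 0;1 -0.2 0.22 12 0;1 -0.2 0.22 12 0;1 -0.2 0.22 12 0;1 -0.2 0.22 12 0;1 -0.2 0.22 12 0;1 -0.2 0.22 8 0;1 -0.2 0.22 4 0;1 -0.2 0.22 0 0;1 -0.2 0.22 0 0;1 -0.2 0.22 0 0;1 -0.2 0.22 0 0"}}

```text
time: 28.35
tool_pos: [0.6829, 0.15, 0.1169]
ee_rot: [-3.14, 0.0, 1.669]
wrist_force: [-0.4, 0.4, -0.5]
width: 0.0326
```

```bash
python3 g.py .4613 -.2395 .14 77.6;python3 - <<'E'
from h import *
p,d=snapshot('wrist'); save(p,'w12')
E
```

```text
t 28.35 pos [0.6829 0.15   0.1479] yaw 95.6 j [0.14 0.44 1.05 0.   1.65 0.04] w 0.0326 F [-0.4  0.4 -0.5]
shift [-36.59 -25.86   0.83] turn 0.314
```

View pics/w12.png

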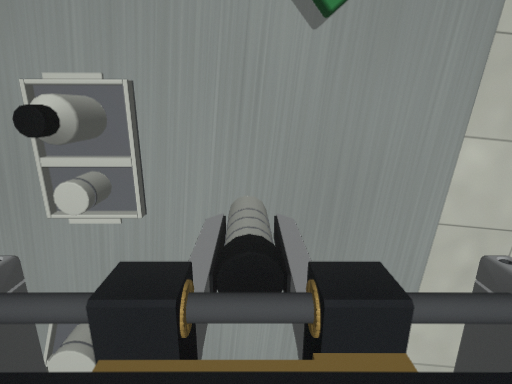

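The tube is held upright at (250,240), by its cap (opening 32.6 mm). The bottle at (65,118) and the small pot at (80,190) stand in their bays.

>>> {"op": "servo_tool", "data": {"series": "1 -3.3 -2.3 0 0.04;1 -6.6 -4.6 0 0.08;1 -9.9 -6.9 0 0.12;1 -13.2 -9.2 0 0.16;1 -16.5 -11.5 0 0.2;1 -19.8 -13.8 0 0.24;1 -23.1 -16.1 0 0.28;1 -26.4 -18.5 0 0.314;1 -30 -21.2 0 0.314;1 -33.3 -23.5 0 0.314;1 -36.6 -25.85 0.8 0.314;1 -36.6 -25.85 0.8 0.314;1 -36.6 -25.85 0.8 0.314;1 -36.6 -25.85 0.8 0.314;1 -36.6 -25.85 0.8 0.314;1 -36.6 -25.85 0.8 0.314;1 -36.6 -25.85 0.8 0.314"}}

```text
time: 29.82
tool_pos: [0.4626, -0.2382, 0.1098]
ee_rot: [-3.141, -0.0, 1.357]
wrist_force: [-0.0, 0.5, 0.9]
width: 0.0325
```

```bash
python3 g.py .4613 -.2395 .0345 77.6;python3 - <<'E'
from h import *
p,d=snapshot('side'); save(cv2.resize(p[60:300,160:400],(600,600)),'s13')
E
```

```text
t 29.82 pos [ 0.4626 -0.2382  0.1408] yaw 77.8 j [-0.58  0.04  1.55  0.    1.55 -0.37] w 0.0325 F [-0.   0.5  0.9]
shift [-0.16 -0.09 10.63] turn 0.003
```

View pics/s13.png

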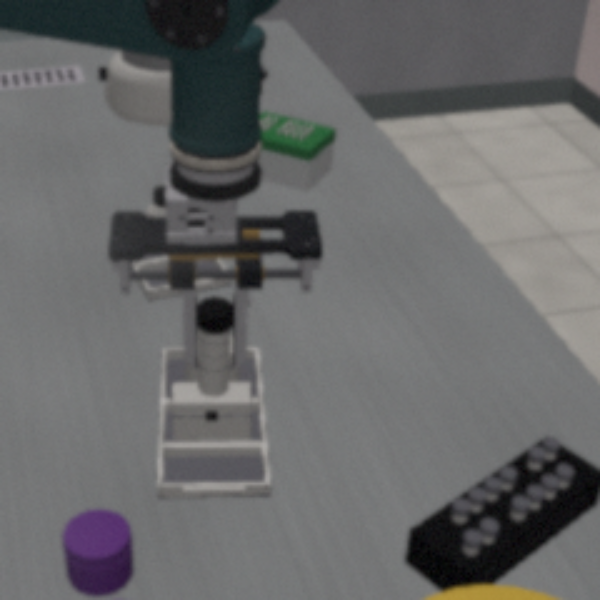

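The tube hangs upright at (214,345). Now I lower it.

>>> {"op": "servo_tool", "data": {"series": "1 -0.1 -0.1 3 0;1 -0.1 -0.1 6 0;1 -0.1 -0.1 8 0;1 -0.1 -0.1 9.5 0;1 -0.1 -0.1 10.2 0;1 -0.1 -0.1 10.5 0;1 -0.1 -0.1 10.5 0;1 -0.1 -0.1 10.5 0;1 -0.1 -0.1 10.5 0;1 -0.1 -0.1 10.5 0"}}

```text
time: 30.7
tool_pos: [0.4616, -0.2408, 0.0063]
ee_rot: [3.139, 0.001, 1.355]
wrist_force: [-0.0, 0.2, -0.7]
width: 0.0325
```

```bash
python3 g.py .4613 -.2395 .0345 77.6
```

```text
t 30.7 pos [ 0.4616 -0.2408  0.0373] yaw 77.6 j [-0.59  0.12  1.68  0.    1.34 -0.37] w 0.0325 F [-0.   0.2 -0.7]
shift [ 0.12 -0.06  0.28] turn 0.001
```

>>> {"op": "servo_tool", "data": {"series": "1 0.1 0 0.15 0;1 0.1 0 0.3 0;1 0.1 0 0.3 0;1 0.1 0 0.3 0;-0.1 0.1 0 0.3 0;-0.1 0.1 0 0.3 0;-0.1 0.1 0 0.3 0;-0.1 0.1 0 0.3 0;-0.1 0.1 0 0.3 0;-0.1 0.1 0 -2 0;-0.1 0.1 0 -5 0;-0.1 0.1 0 -9 0;-0.1 0.1 0 -13 0;-0.1 0.1 0 -17 0;-0.1 0.1 0 -17 0"}}

```text
time: 31.95
tool_pos: [0.4648, -0.2418, 0.185]
ee_rot: [3.126, 0.006, 1.355]
wrist_force: [0.2, -0.9, 0.9]
width: 0.0519
```

>>> {"op": "servo_tool", "data": {"series": "-0.1 4 -1 0 0;-0.1 8 -2 0 0;-0.1 12 -3 0 0;-0.1 16 -4 0 0;-0.1 20 -5 0 0;-0.1 24 -6 0 0;-0.1 28 -7 0 0;-0.1 32 -8 0 0;-0.1 36 -9 0 0;-0.1 40 -9 0 0;-0.1 44 -9 0 0;-0.1 48 -9 0 0;-0.1 52 -9 0 0;-0.1 56 -9 0 0;-0.1 58 -9 0 0;-0.1 58 -9 0 0;-0.1 58 -9 0 0;-0.1 58 -9 0 0"}}

```text
time: 33.45
tool_pos: [0.4971, 0.3457, 0.1746]
ee_rot: [-3.141, 0.001, 1.354]
wrist_force: [0.5, -0.0, 0.4]
width: 0.0519
```

```bash
python3 g.py; python3 top.py wide .493 -.095 .045 .045 .07 slide .4756 -.1756 .06 .045 .07 tubecap .4613 -.2395 .035 .085 .11 small .506 .1233 .035 .045 .07 bottlecap .4985 .1995 .035 .08 .1 tip .7195 .3816 .09 .06 .1 rack .71 -.378 .12 .045 .09
```

```text
t 33.45 pos [0.4971 0.3457 0.2056] yaw 77.6 j [ 0.51  0.21  1.23 -0.    1.7   0.73] w 0.0519 F [ 0.5 -0.   0.4]
wide 323 [494.3 -94.2] [55.8 56. ] 88.1 z 0.0541
slide 360 [ 476.  -169.2] [97.2 85.5] 38.4 z 0.0539
tubecap 108 [ 460.9 -236.5] [30.4 30.7] 24.8 z 0.0959
small 120 [506.3 124.5] [35.2 32.6] 89.8 z 0.0546
bottlecap 69 [499.9 200.2] [23.4 23.1] 88.4 z 0.0891
tip 1291 [719.5 382.4] [ 92.  123.5] 45.7 z 0.0711
rack 624 [ 709.9 -377.7] [198.1  70.6] 24.9 z 0.0525
```

View pics/toplast.png

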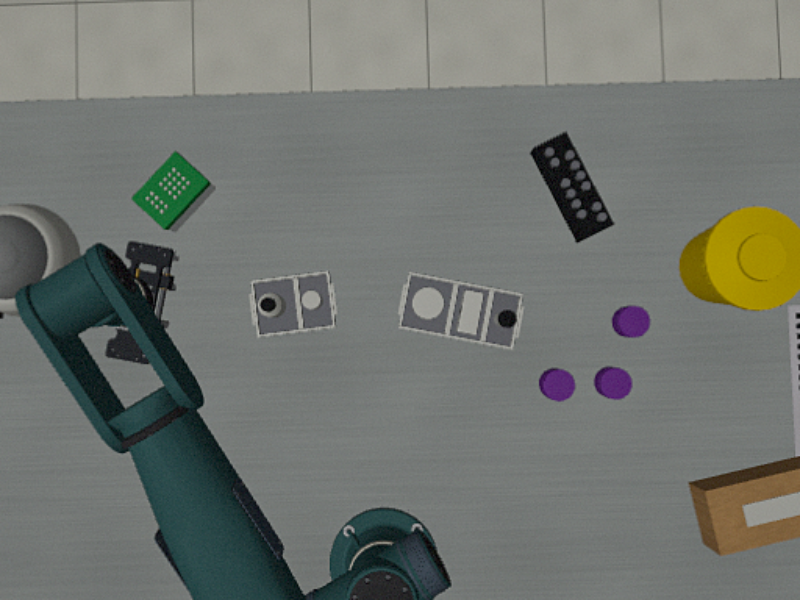

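All five things stand in their bays, centred within about 3 mm. Their tops are 4 mm above their own heights, so they sit on the bay floors. The slide box rectangle in this reading was spoiled by the neighbouring pots, but its top height and the picture are fine. I'm handing in.

```bash
python3 -c "
from bench import robot
print(robot.close_job())"
```

```text
the job is handed in; nothing more can be done
None
```

I placed all five things in their own bays, let go of them and handed the job in at about 33 s on the robot's clock. The hand-in gives no verdict.

**Last check (top camera):**

| Thing | Offset from bay centre | Top height | Height of thing |
|---|---|---|---|
| Wide pot | about 1.5 mm | 54.1 mm | 50 mm |
| Slide box | about 1 mm (see below) | 53.9 mm | 50 mm |
| Tube | about 3 mm | 95.9 mm | 92 mm |
| Small pot | about 1.3 mm | 54.6 mm | 50 mm |
| Bottle | about 1.6 mm | 89.1 mm | 85 mm |

Each top is 4 to 5 mm above the thing's own height, so all five rest on the 4 mm bay floors. In the picture each stands upright in its bay. The tip box and the rack read within 1 mm of where they started, and the purple pots were not touched.

**What failed or disagreed:**
- **Fingertips:** the real fingertips end about 31 mm short of the reported TCP, as both the wrist and side cameras showed. This, and a lift made before the slow fingers had shut, cost two empty grasps of the slide box. It was not disturbed, and I corrected every height after that.
- **Tube grip:** the jaws held the tube by its cap (opening 32.6 mm) and not by its 29 mm body. It still came down upright.
- **Slide box position:** the rectangle in the last reading was spoiled by the pots beside it. Its position comes from the wrist camera just after it was placed, and the last picture shows it still in its bay.

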